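Make up the pantry kit and the moving kit

ROBOT

A 6-joint arm with a two-finger parallel gripper is mounted at the origin on the work surface. World frame = base frame: x ahead of the robot, y to its left, z up, the work surface at z = 0. Lengths are in m, angles in rad, forces in N, time in s.
With the tool pointing down it reaches from about 0.35 to 0.725 m from the base axis. Payload 4.3 kg.
Tool frame: the origin (TCP) lies at the very end of the fingers, on their centre line; the grasp point (between the pads) lies 19 mm behind it (r.tcp_to_grasp is the distance from the TCP to the grasp point, in m); z points along the fingers, y is the line along which they close (so a half turn about z gives the same grasp; the last joint's range is limited). The gripper opens to 85 mm and grips with 20 to 120 N. Pads are 22 mm wide; open, the fingers measure 114 mm over their backs; the gripper's body (76 mm by 85 mm) begins 54 mm behind the grasp point. The pads swing forward as they close: fully open they stand 13 mm farther back than shut.
Start: joints at [-1.375, 0.377, 0.081, 1.274, 0, 1.46], TCP at [0.173, -0.548, 0.231] pointing down, gripper open.
Joint ranges: [-2.72, 2.72], [-0.84, 1.66], [-1.02, 1.22], [-1.77, 2.12], [-1.37, 1.28], [-3.14, 3.14]. Speed limits (rad/s): [2.57, 2.57, 3.14, 3.14, 3.14, 3.14].

INTERFACE

Orientations are given as a rotation vector (axis times angle).
In Python, from plant import r gives the robot as it stands. Calls block until the motion is done:
- r.move_ptp(position, orientation): joint-space move of the TCP to a pose.
- r.movel(position, rot=None, speed=0.15, until_force=None): straight line of the TCP; rot=None keeps the orientation; speed is the mean speed in m/s. With until_force (N) it stops when the force on the tool has changed by that much, and returns True; else False.
- r.movej(angles): joint-space move.
- r.let_go() and r.clamp(force=None): open the fingers fully, or close them until they stop; force is the grip in N (None keeps the last).
- r.sleep(seconds).
- r.solve_ik(position, orientation): joint angles nearest the present ones, or None.
- r.get_image(name): name is "scene" or "top" or "wrist"; returns a dict with "img" (384x512x3 uint8, blue, green, red), "K" (3x3 intrinsics, pixels), "k1" (the pictures are not rectified: a ray, as slopes to the right and down, at radius r is drawn at 1 + k1 r^2 times it, then the intrinsics apply), "R" (3x3) and "t" (3): a world point X has camera coordinates R X + t. Camera axes: x right, y down, z forward; pixel columns grow to the right and rows downward; lengths in m; the calibration is good to about 2 mm. A picture is of the moment at which its call begins. There is no depth.
A pose or a line that the arm cannot do raises r.Unreachable and nothing moves.
- r.finish_job(): hands the job in; it is judged then, once.
Readings, each from a call of its own:
- r.read_t(): time.
- r.read_joint_positions(): joint angles.
- r.read_joint_vel(): joint speeds.
- r.read_tau(): joint torques, N m.
- r.read_tcp_pos(): TCP position.
- r.read_tcp_rot(): TCP orientation.
- r.read_ft_force(): force on the tool from outside, world axes, zero at the start.
- r.read_ft_torque(): the same for the moment, N m.
- r.read_gripper_width(): finger opening in m.
- r.read_finger_force(): force on a finger pad.
Only numpy, scipy, OpenCV 4.12 (cv2) and the standard library are available. Lean on these libraries where they do the work, as an engineer would, in place of code of your own. Each camera call takes 0.05 s, during which the arm holds its last target. There are 200 camera calls.

TASK

Make up two kits on the kitchen counter. Pantry kit, in the white bin: the square glass jar standing centred on the green square and the white-capped purple marker lying centred along the purple stripe; moving kit, in the blue bin: the yellow tape roll flat and centred on the yellow disc, the red tin upright and centred on the red disc, and the orange-capped purple marker lying centred along the purple stripe. Never tip the jar over, leave the bookend and the mug where they are, and let go of everything at the end.

Things in the scene. Friction and masses are not known exactly. Their poses are not given: they have to be found in the camera images.
- white_bin: Shallow white plastic stacking bin, fixed to the counter: outside 200 (its x) by 170 (its y) by 24 high, walls and floor 4 thick. Origin at the centre of its underside; z up. On its floor (4 above the origin) a purple stripe 140 long lies parallel to its x axis with its middle at (x 0, y -44). A green 68 mm square, sides parallel to the bin's, is centred at (x 0, y +36). The marks are flat print.
- blue_bin: Shallow blue plastic stacking bin, fixed to the counter: outside 200 (its x) by 170 (its y) by 24 high, walls and floor 4 thick. Origin at the centre of its underside; z up. On its floor (4 above the origin) a purple stripe 140 long lies parallel to its x axis with its middle at (x 0, y -44). A yellow disc of 72 mm diameter is centred at (x -46, y +36) and a red disc of 72 mm diameter at (x +46, y +36). The marks are flat print.
- jar: Square clear-glass jar with a round black twist lid, standing: body 50 by 50 and 56 high (sides parallel to its x and y), neck and lid of 45 diameter above it, 72 high in all, about 180 g; the lid is fast. Origin at the centre of its underside, z up.
- tape: Roll of yellow tape lying flat, its axis (z) upright: 58 diameter, 48 high, with a brown card core showing on top (treat it as a solid cylinder), about 100 g. Origin at the centre of its underside.
- tin: Round red lidded tin, standing: 54 diameter at the lid (the top 12 mm), 53 below, 45 high, about 120 g. Origin at the centre of its underside, z up.
- marker_white: Purple marker with a white cap, lying flat: a square-bodied bar with rounded edges, 125 long, 18 wide, 18 high, about 30 g. Origin at its very centre (9 above whatever it lies on). Its x axis runs along its length towards the cap (the last 44 mm); when lying z is up.
- marker_orange: Purple marker with an orange cap, lying flat: a square-bodied bar with rounded edges, 125 long, 18 wide, 18 high, about 30 g. Origin at its very centre (9 above whatever it lies on). Its x axis runs along its length towards the cap (the last 44 mm); when lying z is up.
- bookend: Bystander: small dark metal L-shaped bookend, loose, 350 g: foot 85 (its x) by 100 (y), upright plate 110 high along the foot's +x edge. Origin at the middle of the foot's underside.
- mug: Bystander: loose blue mug, 80 diameter, 88 high, handle to its +y out to 69 mm, holding a spare green-capped purple marker that sticks up to about 135 mm. Origin at the centre of its underside.
Not all that is in view belongs to the job. Leave any brown or pink look-alike of the marker_white alone.

How it is judged:
By the outcome, as a careful person would: the job done as asked, in the order asked, and still so for the second after the job is handed in, with the robot touching nothing.
It also fails if it takes over 131 s, if anything falls off the work surface, if the arm or the gripper's body presses on something with over 40 N, if the wrist force passes 120 N, or if a joint passes its speed limit or range.

## Working session

There is one attempt and no reset: what is moved stays moved. The work goes in short steps, each a Python script; the robot and the scene stay as the last script left them, time stands still between calls to the robot, and variables do not carry over. Pictures are saved under pics/ and viewed, at most 14 in all, crops included, and the job is handed in when it is done.

```bash
ls; mkdir -p pics; python3 - <<'E'
from plant import r
import cv2
for n in("scene","top"):
    d=r.get_image(n); cv2.imwrite(f"pics/{n}0.png",d["img"]); print(n,d["K"].tolist(),d["k1"],d["R"].round(3).tolist(),d["t"].round(3).tolist())
print(r.read_t(), r.read_tcp_rot())
E
```

```text
pics
scene [[380.3750145839472, 0.0, 255.53268078461846], [0.0, 380.3750145839472, 191.57113672689016], [0.0, 0.0, 1.0]] 0.012097626539890261 [[0.887, 0.461, -0.002], [0.325, -0.629, -0.706], [-0.327, 0.626, -0.708]] [-0.448, -0.218, 1.235]
top [[363.6892589733557, 0.0, 252.41731634000686], [0.0, 363.6892589733557, 185.16382308767305], [0.0, 0.0, 1.0]] -0.11456187864143841 [[-0.012, -1.0, -0.018], [-0.985, 0.015, -0.173], [0.173, 0.015, -0.985]] [-0.066, 0.531, 0.923]
0.1 [-3.10309733e+00 -4.78226306e-01  1.86889014e-04]
```

View pics/top0.png

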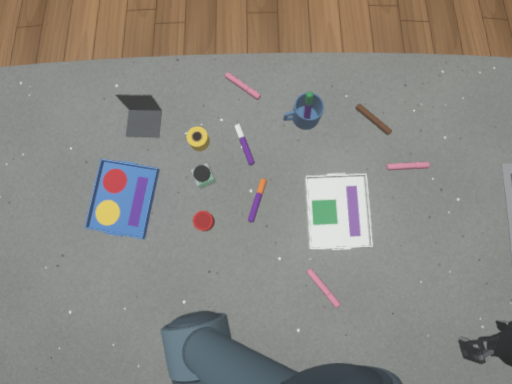

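View pics/scene0.png

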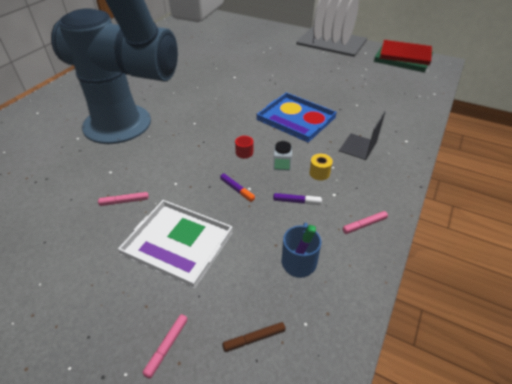

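The top view shows the blue bin at about (122,200) and the white bin at (338,212). The tape is at (197,138), the jar at (203,175) and the tin at (203,221). Purple markers:
- white-capped at (245,145): the white-cap target
- orange-capped at (258,200): the orange-cap target
- green-capped in the mug at (308,105): not part of the job

The pink bars at (243,86), (408,166) and (323,287) and the brown bar at (373,119) are look-alikes to leave alone. I'll confirm this in enlarged crops.

```bash
python3 - <<'E'
import cv2
im=cv2.imread("pics/top0.png")
def crop(n,x,y,w,h,s): cv2.imwrite(n,cv2.resize(im[y:y+h,x:x+w],None,fx=s,fy=s,interpolation=cv2.INTER_CUBIC))
crop("pics/c1.png",80,90,200,150,4)
crop("pics/c2.png",225,115,160,140,4)
E
```

```text
(no output)
```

View pics/c1.png

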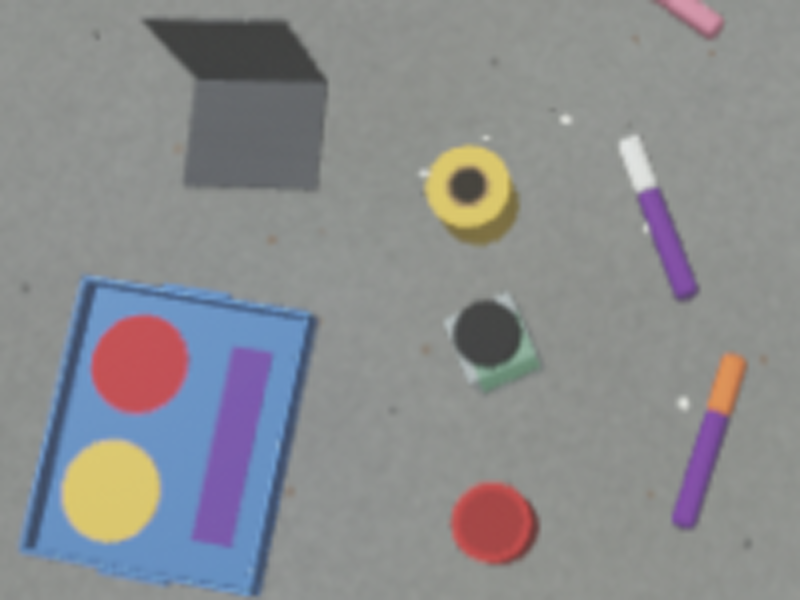

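View pics/c2.png

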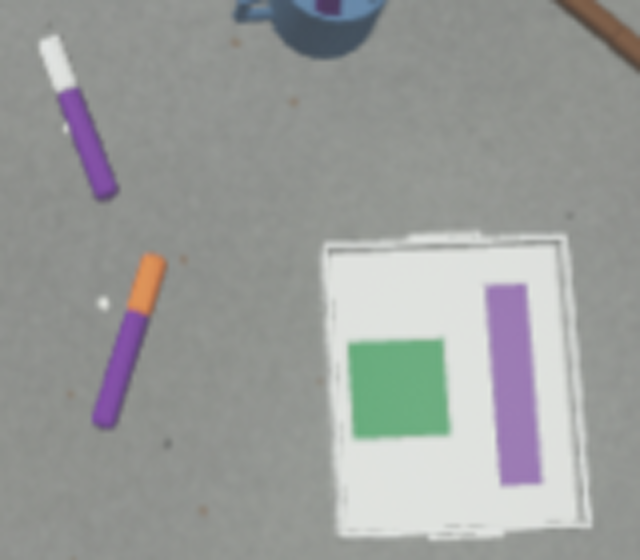

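The crops confirm the targets. In c1 the white-capped marker runs from its cap at (628,138) to its tail at (687,297), and the orange-capped one from (734,355) to (684,527). The bars next to them are pink or brown. Next I'll turn these pixels into poses.

```bash
cat > h.py <<'E'
from plant import r
import cv2, numpy as np
from scipy.spatial.transform import Rotation as Ro
def ray(d,px,z):
    "pixels -> world points at height(s) z"
    K,R,t=d["K"],np.array(d["R"]),np.array(d["t"])
    px=np.atleast_2d(np.array(px,float))
    n=cv2.undistortPoints(px[:,None],np.array(K),np.array([d["k1"],0,0,0,0.]))[:,0]
    D=np.c_[n,np.ones(len(n))]@R; c=-R.T@t
    return c+D*((z-c[2])/D[:,2])[:,None]
def proj(d,X):
    return cv2.projectPoints(np.array(X,float).reshape(-1,1,3),cv2.Rodrigues(np.array(d["R"]))[0],np.array(d["t"]),np.array(d["K"]),np.array([d["k1"],0,0,0,0.]))[0][:,0]
def fit(loc,w):
    loc=np.array(loc,float);w=np.array(w)[:,:2]
    a=loc-loc.mean(0);b=w-w.mean(0)
    th=np.arctan2((a[:,0]*b[:,1]-a[:,1]*b[:,0]).sum(),(a*b).sum())
    R=np.array([[np.cos(th),-np.sin(th)],[np.sin(th),np.cos(th)]])
    p=w.mean(0)-R@loc.mean(0)
    return p,th,(loc@R.T+p-w)
def down(yaw):
    "tool down; closing axis y_tool at world angle yaw"
    y=np.array([np.cos(yaw),np.sin(yaw),0]);z=np.array([0,0,-1.]);x=np.cross(y,z)
    return Ro.from_matrix(np.c_[x,y,z]).as_rotvec()
E
cat > m.py <<'E'
from h import *
d=r.get_image("top")
C1=lambda p:(np.array(p)+.5)/4-.5+[80,90]
C2=lambda p:(np.array(p)+.5)/4-.5+[225,115]
for n,p,z in(("tape",(469,186),.048),("jar",(487,333),.072),("tin",(491,521),.045)):
    print(n,ray(d,C1(p),z).round(4)[0,:2])
e=ray(d,C1([(485,390),(540,366)]),0);v=e[1]-e[0];print("jar edge",np.hypot(*v[:2]),np.degrees(np.arctan2(v[1],v[0])))
e=ray(d,C1([(445,322),(510,294)]),.056);v=e[1]-e[0];print("jar edge2",np.hypot(*v[:2]),np.degrees(np.arctan2(v[1],v[0])))
for n,p in(("mw",[(687,297),(628,138)]),("mo",[(684,527),(734,355)])):
    e=ray(d,C1(p),.012);v=e[1]-e[0];print(n,e.mean(0)[:2].round(4),np.hypot(*v[:2]).round(4),np.degrees(np.arctan2(v[1],v[0])).round(1))
p,th,res=fit([(-46,36),(46,36),(-70,-44),(70,-44)],1000*ray(d,C1([(111,491),(140,364),(213,545),(252.5,349)]),.004))
print("blue",p,np.degrees(th),res.round(1).tolist())
p,th,res=fit([(-34,2),(34,2),(34,70),(-34,70),(-70,-44),(70,-44)],1000*ray(d,C2([(450,435),(443,339),(348,342),(353,438),(520.5,485),(506,284.5)]),.004))
print("white",p,np.degrees(th),res.round(1).tolist())
# wrist cam mounting
w=r.get_image("wrist");T=np.array(w["R"]);c=-T.T@w["t"];Rt=Ro.from_rotvec(r.read_tcp_rot()).as_matrix()
print("cam in tool",Rt.T@(c-r.read_tcp_pos()),"view",Rt.T@T[2],w["K"][0])
E
python3 m.py
```

```text
tape [0.6681 0.0774]
jar [0.5597 0.0596]
tin [0.4389 0.0598]
jar edge 0.04198420360165427 -66.86926261596969
jar edge2 0.047215638245335534 -67.06427362944628
mw [ 0.6545 -0.0502] 0.1241 19.2
mo [ 0.4951 -0.0846] 0.1236 -16.9
blue [504.24426812 293.21168946] -9.909911253585802 [[-0.2, -0.5], [-0.4, 0.3], [0.6, 0.7], [0.0, -0.4]]
white [ 460.6780894  -305.17710543] 1.0568048898835156 [[-0.6, -0.5], [1.1, -0.9], [0.8, 1.0], [-1.0, 0.7], [-0.7, -0.1], [0.4, 0.0]]
cam in tool [ 0.06920878 -0.00035949 -0.14333991] view [-0.27233768 -0.00182967  0.9622    ] [278.99721639   0.         253.67008376]
```

```bash
cat >> h.py <<'E'
WB=(np.array([.4607,-.3052]),np.radians(1.06)); BB=(np.array([.5042,.2932]),np.radians(-9.9))
def inbin(b,x,y):
    c,s=np.cos(b[1]),np.sin(b[1]); return b[0]+np.array([c*x-s*y,s*x+c*y])/1000
def best(p,yaw):
    "of the two half-turn-equal yaws, that with less joint motion and range in hand"
    q0=r.read_joint_positions();o=[]
    for y in(yaw,yaw+np.pi):
        q=r.solve_ik(p,down(y))
        if q is not None:o.append((abs(q[5]-q0[5])+(5 if abs(q[5])>2.9 else 0),y))
    return min(o)[1]
def over(xy,yaw,z=.2):
    p=[*xy,z];y=best(p,yaw);r.move_ptp(p,down(y));return y
def pick(xy,yaw,z,force=40,zup=.2):
    y=over(xy,yaw,.15);r.movel([*xy,z],speed=.12);r.clamp(force);print("width",r.read_gripper_width(),r.read_finger_force())
    r.movel([*xy,zup],speed=.2);print("held",r.read_gripper_width());return y
def place(xy,yaw,z,zup=.2):
    over(xy,yaw);r.movel([*xy,z+.03],speed=.2);hit=r.movel([*xy,z],speed=.04,until_force=6);print("z",r.read_tcp_pos()[2],"target",z,hit)
    r.let_go();r.movel([*xy,zup],speed=.2);print("t",r.read_t())
def snap(cam,fn,box=None,s=1):
    d=r.get_image(cam);im=d["img"]
    if box:x,y,w,h=box;im=im[y:y+h,x:x+w]
    cv2.imwrite(fn,cv2.resize(im,None,fx=s,fy=s,interpolation=cv2.INTER_CUBIC));return d
E
python3 - <<'E'
from h import *
over([.5597,.0596],np.radians(23))
d=snap("wrist","pics/w1.png",None,1.5)
X=[[.5597,.0596,.072]]+[[.4389,.0598,.045],[.6681,.0774,.048]]
print(proj(d,X)*1.5,r.read_t())
import pickle;pickle.dump({k:np.array(v) for k,v in d.items()},open("w1.pkl","wb"))
E
```

```text
[[380.60566972 280.73989504]
 [222.46133735 206.5067624 ]
 [524.58837281 306.45321033]] 2.8
```

View pics/w1.png

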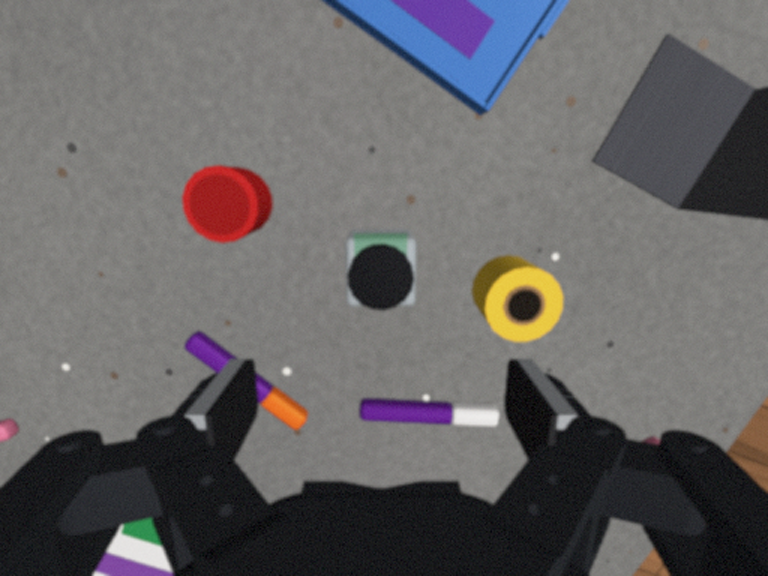

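The wrist view shows the jar lid at (381,277), the tin at (220,204) and the tape at (524,303). Each is within about 3 px (2 mm) of the projected estimate, and the jar's sides line up with the fingers. That is good enough to pick the jar.

```bash
python3 - <<'E'
from h import *
Rt=Ro.from_rotvec(r.read_tcp_rot()).as_matrix(); s=Rt[:2,0]*.001; print(s)
pick(np.array([.5597,.0596])+s,np.radians(23),.012,40)
place(inbin(WB,0,36),WB[1],.017)
snap("top","pics/a1.png",(290,160,100,100),5)
d=r.get_image("top"); print((proj(d,[[*inbin(WB,0,36),.076]])-[290,160])*5)
E
```

```text
[-0.00038937  0.00092108]
width 0.04971517695652528 42.4372923374176
held 0.04932852333956378
z 0.0165936071319614 target 0.017 True
t 10.4167
[[196.23326621 244.05912444]]
```

View pics/a1.png

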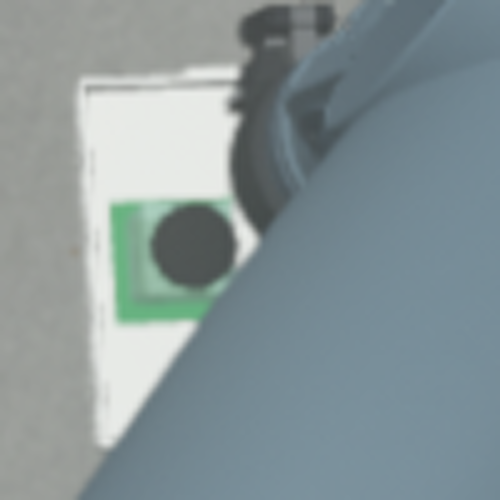

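The jar stands in the middle of the green square, with its lid at (194,246) against (196,244) expected. The white-capped marker is next, gripped 40 mm off-centre so the open fingers clear the jar.

```bash
sed -i 's/^def best(p,yaw):/def best(p,yaw,exact=False):\n    if exact:return yaw/; s/^def over(xy,yaw,z=.2):/def over(xy,yaw,z=.2,exact=False):/; s/y=best(p,yaw);r.move_ptp/y=best(p,yaw,exact);r.move_ptp/; s/^def place(xy,yaw,z,zup=.2):/def place(xy,yaw,z,zup=.2,exact=False):/; s/    over(xy,yaw);r.movel/    over(xy,yaw,.2,exact);r.movel/' h.py
python3 - <<'E'
from h import *
import pickle
d=pickle.load(open("w1.pkl","rb"))
for p in([(361,410),(498,416)],[(190,338),(303,424)]):
    e=ray(d,(np.array(p)+.5)/1.5-.5,.012);v=e[1]-e[0];print(e.mean(0)[:2],np.hypot(*v[:2]),np.degrees(np.arctan2(v[1],v[0])))
a=np.radians(19.2);u=np.array([np.cos(a),np.sin(a)]);
c=np.array([.6545,-.0502])+.04*u
y=over(c,a+np.pi/2,.15);print(np.degrees(y))
yp=y-(a-WB[1]);print("place ok",r.solve_ik([*inbin(WB,40,-44),.023],down(yp)))
E
```

```text
[ 0.65326073 -0.04981597] 0.12337130097261108 19.930582198703835
[ 0.49357419 -0.08414159] 0.12436911648862317 -19.22595282926873
109.2
place ok [-0.71107635  0.58307714 -0.15262222  0.83509697  0.         -0.72957684]
```

```bash
python3 - <<'E'
from h import *
a=np.radians(19.5);u=np.array([np.cos(a),np.sin(a)])
y=pick(np.array([.654,-.050])+.04*u,a+np.pi/2,.013,30)
place(inbin(WB,40,-44),y-(a-WB[1]),.0235,exact=True)
xy=inbin(WB,0,-10)
over(xy+[0,.1],WB[1],.25)
d=snap("wrist","pics/a2.png",None,1.5)
for P,z in([(-62.5,-44),(62.5,-44)],.016),([(-70,-44),(70,-44)],.004),([(0,36)],.076):
    print((proj(d,[[*inbin(WB,*p),z] for p in P])*1.5).round())
E
```

```text
width 0.016735397387721195 30.644137859344482
held 0.01658519079671104
z 0.023614403523955732 target 0.0235 False
t 19.8833
[[457.  92.]
 [306.  92.]]
[[463.  95.]
 [300.  95.]]
[[382. 194.]]
```

View pics/a2.png

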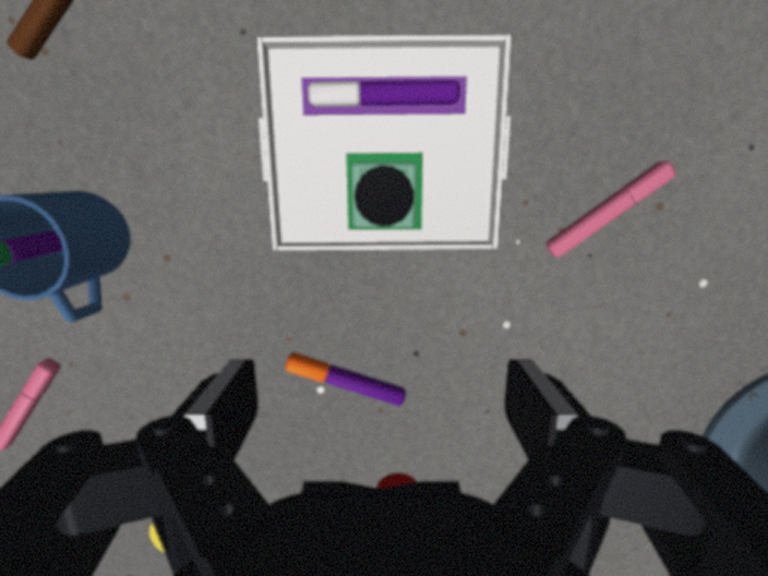

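In the wrist view the white-capped marker lies centred on its stripe at (384,94), and the jar is centred too. Tape and tin next.

```bash
python3 - <<'E'
from h import *
for n,xy,x in(("tape",[.6677,.0783],-46),("tin",[.4385,.0607],46)):
    pick(np.array(xy),np.radians(80),.018,40)
    place(inbin(BB,x,36),BB[1]+np.pi/2,.0225)
a=np.radians(-18)
y=pick(np.array([.4943,-.0844]),a+np.pi/2,.013,30)
d=snap("wrist","pics/a3.png",None,1)
over(inbin(BB,0,-44),BB[1]+np.pi/2,.25)
snap("top","pics/a4.png",(60,130,130,130),4)
E
```

```text
width 0.05654296776437546 43.206578493118286
held 0.05659131543482463
z 0.02306998938288135 target 0.0225 True
t 30.1917
width 0.05295898251237199 40.903488993644714
held 0.05248010397946518
z 0.022867088807667187 target 0.0225 True
t 38.1583
width 0.016870635023901008 30.459818243980408
held 0.01685670072052585
```

View pics/a4.png

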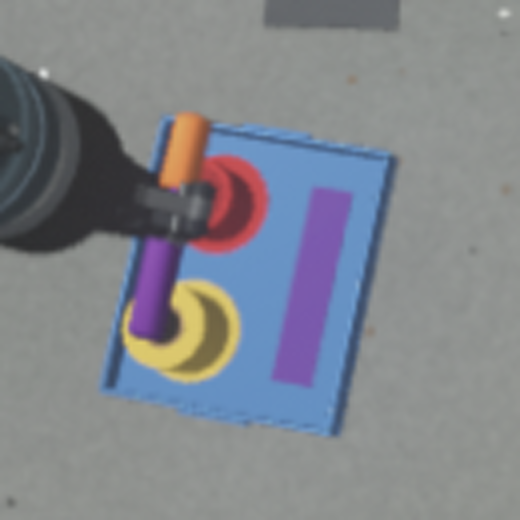

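The orange-capped marker hangs straight and parallel to the stripe, and the tape and tin stand on their discs. I'll release it and check.

```bash
python3 - <<'E'
from h import *
yaw=np.arctan2(*Ro.from_rotvec(r.read_tcp_rot()).as_matrix()[[1,0],1])
place(inbin(BB,0,-44),yaw,.0235,exact=True)
xy=inbin(BB,0,-10)
over(xy+[0,-.1],BB[1],.25)
d=snap("wrist","pics/a5.png",None,1.5)
for P,z in([(-62.5,-44),(62.5,-44)],.016),([(-46,36)],.052),([(46,36)],.049):
    print((proj(d,[[*inbin(BB,*p),z] for p in P])*1.5).round())
E
```

```text
z 0.02360514243632336 target 0.0235 False
t 47.8667
[[290. 180.]
 [434. 180.]]
[[296.  70.]]
[[420.  70.]]
```

View pics/a5.png

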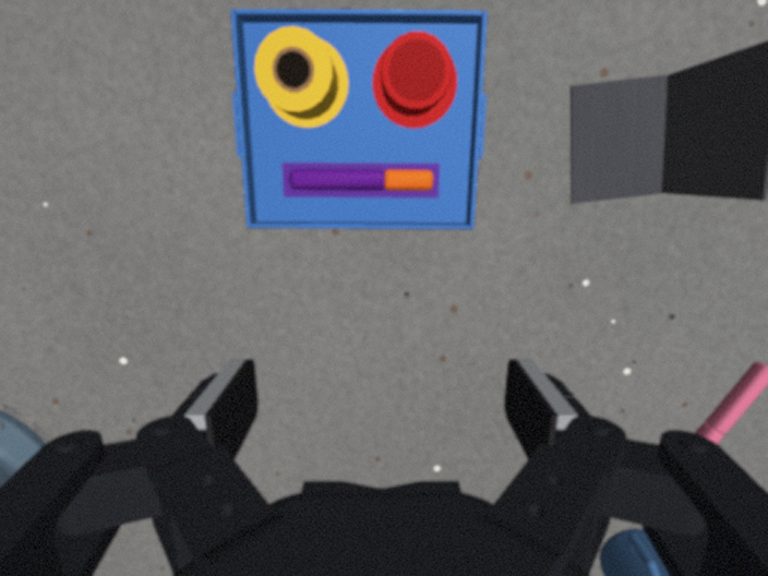

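All three items in the blue bin are centred: the marker at (362,180), and the tape at (293,69) and tin at (417,69), each within about 2 mm of target. The gripper is open and clear, so I'll hand in.

```bash
python3 - <<'E'
from h import *
print(r.finish_job(), r.read_t())
E
```

```text
the job is handed in; nothing more can be done
the job is handed in; nothing more can be done
```

I made up both kits in the order asked and handed the job in at about 50 s: every piece was within about 2 mm of its mark in the camera checks, the jar stayed upright, the arm never went near the bookend or mug, and the gripper was open and clear.

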